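# Load the slide cassette into the inspection microscope

## Robot

A 6-joint arm with a two-finger parallel gripper is mounted at the origin on the work surface. World frame = base frame: x ahead of the robot, y to its left, z up, the work surface at z = 0. Lengths are in m, angles in degrees, forces in N, time in s.
With the tool pointing down it reaches from about 0.4 to 0.825 m from the base axis. Payload 7 kg.
Tool frame: the origin (TCP) lies midway between the tips of the shut fingers; the grasp point (between the pads) lies 19 mm behind it; z points along the fingers, y is the line along which they close (so a half turn about z gives the same grasp; the last joint's range is limited). The gripper opens to 88 mm and grips with 3 to 60 N. Pads are 19 mm wide; open, the fingers measure 130 mm over their backs; the gripper's body (78 mm by 193 mm) begins 47 mm behind the grasp point.
Start: joints at [-47.607, 20.546, 0.682, 0, -70.136, -16.507], TCP at [0.295, -0.607, 0.227] pointing down, gripper open.
Joint ranges: [-176.03, 176.03], [-82.01, 121.73], [-58.28, 71.71], [-173.87, 95.51], [-174.79, -0.11], [-173.66, 173.66]. Speed limits (degrees/s): [136.94, 136.94, 172.46, 180, 180, 180].

## Interface

Orientations are given as [roll, pitch, yaw] about the fixed x, y, z axes, in that order (R = Rz(yaw) Ry(pitch) Rx(roll)).
In Python, from plant import ctrl, viewer, close_job gives the robot as it stands. The module is installed in compiled form; this text tells all that it offers.
- The arm moves only by the tool step_arm, never from a script. Its argument "moves" is a list that holds one entry, the list of rows, each a list of 5 numbers: the shift along the world's x, y, z in cm, then the turn about the world's z in rad, then the finger opening in cm, from 0 to 8.76. In form: [[[tx, ty, tz, twist, grip], ...]]. A call has 1 to 10 rows; each row shifts and turns the commanded pose from where the row before left it; what a row does not reach is not made up. A row lasts 1/10 s, in which the tool goes at most 50 mm and 8.59 degrees, less where a joint would pass 70% of its speed; a pose out of reach is approached as far as the arm can. A call with a gripper value outside its range is refused whole. The fingers move at their own pace and stop on an object; the grip force is fixed at half the most. Time passes only in rows, so rows that do not move let the fingers close. It gives the time, the measured TCP pose, the force, the opening and the grip force at its end, in the units of the state.
- ctrl.get_obs(): the state, without advancing time (a new reading comes with each control period).
- viewer.snapshot(name): name is "side" or "top"; returns (picture, depth): 420x560x3 uint8, blue, green, red; 420x560 float32, m along the optical axis (not along the pixel's ray), 0 where there is no reading.
- viewer.camera_info(name): a dict with "camera_matrix" (3x3 intrinsics, pixels), "eye" and "orientation" of the camera in the world. Camera axes: x right, y down, z forward; pixel columns grow to the right and rows downward; lengths in m; the calibration is good to about 2 mm. A picture is of the moment at which its call begins. camera_info takes no time and is no camera call.
- close_job(): hands the job in; it is judged then, once.
The state is a dict: "clock": time; "joint_pos": joint angles; "qvel": joint speeds; "tau": joint torques, N m; "tool_pos": TCP position; "orientation": TCP orientation; "force": force on the tool from outside, world axes, zero at the start; "moment": the same for the moment, N m; "opening": finger opening in m; "gripper_force": force on a finger pad.
Only numpy, scipy, OpenCV 4.12 (cv2) and the standard library are available. Lean on these libraries where they do the work, as an engineer would, in place of code of your own. Each camera call takes 0.05 s, during which the arm holds its last target. There are 200 camera calls.

## Task

Draw the slide cassette up out of its leaning slotted rack, stand it upright in the pocket of the carriage on the microscope's loading track and let go of it. Then slide the carriage with the cassette along the track until it is fully home against the end stop under the objective; it jams if pushed off its centre line, so push at the middle and never force it. Leave the other things on the bench where they are.

Things in the scene. Friction and masses are not known exactly. Their poses are not given: they have to be found in the camera images.
- cassette_center (a point): Slide cassette: flat grey frame with two glass slides, 70 mm wide (x), 8 mm thick (y), 90 mm tall (z), about 60 g. This point is its centre. It starts in the rack's middle slot with its z along the slot, leaning 30 degrees from vertical; the lower 36 mm are in the slot, the upper 54 mm free to pinch across the 8 mm. Its broad faces are alike; either way round is good.
- cassette: The same cassette: origin at the centre of its lower edge, axes as at its centre.
- slot_floor (a point): Fixed white rack, 110 x 108 mm, 85 mm high, at one of two places at the robot's left. Point: centre of its middle slot's floor, 34 mm above the bench; z vertical, x roughly away from the robot. The slot axis is (-0.5, 0, 0.866) in these axes; the slot is 36 mm deep, 11 mm wide along y, 75 mm long across. Two empty slots lie 41 mm to either side along y.
- track: Microscope with its loading track, fixed, one piece. Origin on the bench under the track's centre line; x runs along the track towards home, z up. Track from x = -190 to 210 mm, 126 mm wide: floor 12 mm above the bench, rubber guide walls 98.6 mm apart, over them metal lips 86 mm apart, tops at 28.5 mm. The carriage starts with its origin between x = -140 and -90 mm.
- home (a point): Where the carriage's origin is when it is fully home against the end stop: on the track's floor, x = 120 mm along the track; track axes. Above it hang the objective (tip 136 mm above the bench), black nosepiece (80 mm across, from 166 mm up) and white arm (85 mm wide, 180 to 245 mm up, from 40 mm before this point onward): lean the tool back, away from home, 30 to 45 degrees to push under them.
- carriage: Aluminium carriage, held under the track's lips, about 0.6 kg; origin at the centre of its underside, x towards home. Shoe 48 mm long (x), 80 mm wide, 10 mm high, with 32 mm long ears that run between the guide walls, 96 mm over all; on it two upright plates 84 mm wide, tops 52 mm up: the walls of the pocket.
- pocket_floor (a point): Centre of the floor of the carriage's pocket, 12 mm above the carriage's origin; carriage axes. The pocket is 12 mm wide along x, 76 mm long along y, 40 mm deep, closed at its ends: the cassette stands in it with its 8 mm thickness along x, its centre 45 mm above this point.
- push_face (a point): Middle of the carriage's flat rear face (looks to -x), 24 mm behind its origin, 47 mm above the bench: push here. The face is 84 mm wide, from 30 to 64 mm above the bench. The carriage slides with 1 to 3 N. If the tool touches the face only beyond about 5 mm from the centre line, it skews and wedges between the guide walls; back off and push at its middle and it runs on.
- slide_tray: Bystander: white open tray with dividers, 110 x 85 x 35 mm, origin under its centre.
- oil_bottle: Bystander: amber bottle 32 mm across, 75 mm tall, near the robot, origin under its centre.
- objective: Bystander: steel spare objective standing on the bench, 28 mm across, 45 mm tall, origin under its centre.
- adjuster: Bystander: screwdriver about 140 mm long lying near the robot, to its right.
There are look-alikes about, which are no part of the job. What is shaped like the part that bears slot_floor but blue or red is not meant.

How it is judged (in metres and radians):
On the way, in this order (a step that is already met when the one before it is completed fails the run):
1. the cassette is drawn clear of the rack's slot (distance between cassette and slot_floor above 0.06 m), for 0.1 s.
2. the cassette stands upright on the floor of the carriage's pocket, let go, while the carriage is still short of home (x of cassette_center in the frame of carriage between -0.006 and 0.006 m and y of cassette_center in the frame of carriage between -0.006 and 0.006 m and z of cassette_center in the frame of carriage between 0.053 and 0.061 m and angle between cassette_center's own z axis and vertical below 0.2 rad and contact force between the fingers and cassette below 0.3 N and x of carriage in the frame of track below 0.05 m), for 0.2 s.
At the end, for the whole second after the job is handed in: The carriage is at the end stop, within 4 mm of fully home, at rest, and the cassette stands upright (within 0.2 rad) on the floor of its pocket, let go and at rest (x of cassette_center in the frame of carriage between -0.006 and 0.006 m and y of cassette_center in the frame of carriage between -0.006 and 0.006 m and z of cassette_center in the frame of carriage between 0.053 and 0.061 m and angle between cassette_center's own z axis and vertical below 0.2 rad and contact force between the fingers and cassette below 0.3 N and x of carriage in the frame of track above 0.116 m and linear speed of carriage below 0.01 m/s and linear speed of cassette below 0.02 m/s); the robot touches nothing.
It fails at once if the carriage is forced: pushed with more than 40 N (contact force between the fingers and carriage above 40 N).
It fails at once if another thing on the bench is shifted by more than 30 mm (distance of any of slide_tray, oil_bottle, objective, adjuster from where it was at the start of the episode above 0.03 m).
It also fails if it takes over 64 s, if anything falls off the work surface, if the arm or the gripper's body presses on something with over 40 N, if the wrist force passes 120 N, or if a joint passes its speed limit or range.

## Working session

There is one attempt and no reset: what is moved stays moved. The work goes in short steps, Python scripts to look and compute and a tool call to move; the robot and the scene stay as the last step left them, time stands still between calls to the robot, and variables do not carry over. Pictures are saved under pics/ and viewed, at most 10 in all, crops included, and the job is handed in when it is done.

Besides the shell and the picture viewer there is one more tool, called after ">>>" as name(argument=value, ...) on one line, values as JSON. step_arm: Moves the arm, as the interface text tells. Its arguments: {"type":"object","properties":{"moves":{"type":"array","items":{"type":"array","items":{"type":"array","items":{"type":"number"}}}}},"required":["moves"]}

```bash
mkdir -p pics
cat > h.py <<'E'
import numpy as np, cv2
from scipy.spatial.transform import Rotation as R
from plant import ctrl, viewer, close_job
def cam(n):
    i=viewer.camera_info(n); return i
def cloud(n):
    p,d=viewer.snapshot(n); i=cam(n); K=np.array(i["camera_matrix"]); 
    o=np.array(i["orientation"]); M=o if o.shape==(3,3) else R.from_euler('xyz',o,degrees=True).as_matrix()
    v,u=np.mgrid[:420,:560]; X=np.stack([(u-K[0,2])/K[0,0]*d,(v-K[1,2])/K[1,1]*d,d],-1)@M.T+np.array(i["eye"])
    X[d==0]=np.nan
    return p,d,X
E
python3 - <<'E'
from h import *
print(ctrl.get_obs())
for n in("side","top"):
    print(cam(n)); p,d,X=cloud(n); cv2.imwrite(f"pics/{n}0.png",p); np.save(f"{n}0.npy",X)
E
```

```text
{'clock': 0.0, 'joint_pos': array([-4.76080911e+01,  2.05935888e+01,  6.32294569e-01, -2.17246414e-02,
       -7.01355949e+01, -1.65085399e+01]), 'qvel': array([ 0.0446316 ,  0.02201526, -0.03252906,  0.03041013,  0.00782831,
       -0.09484642]), 'tau': array([ 3.30801277e-04, -5.82726073e+01,  2.93056262e+01,  6.99755609e+00,
        6.77667311e-03, -1.99087417e-04]), 'tool_pos': array([ 0.2944423 , -0.60683307,  0.2255821 ]), 'orientation': array([ 1.79901301e+02, -7.95443763e-03, -1.54124023e+02]), 'force': array([ 0.13518332, -0.40409538, -0.33973439]), 'moment': array([ 0.04260602, -0.04694509,  0.02886708]), 'gripper_force': 0.0, 'opening': 0.08757757938413369}
{'camera_matrix': array([[463.91250209,   0.        , 271.53204721],
       [  0.        , 463.91250209, 201.09835454],
       [  0.        ,   0.        ,   1.        ]]), 'eye': array([0.24014863, 1.0542855 , 0.67965697]), 'orientation': array([-123.99780361,   -0.7206817 , -166.24704493])}
{'camera_matrix': array([[449.00092612,   0.        , 268.36726923],
       [  0.        , 449.00092612, 204.17075121],
       [  0.        ,   0.        ,   1.        ]]), 'eye': array([0.31004894, 0.19420777, 1.25153484]), 'orientation': array([-173.22099921,   -0.86441407,  -89.04752981])}
```

View pics/side0.png

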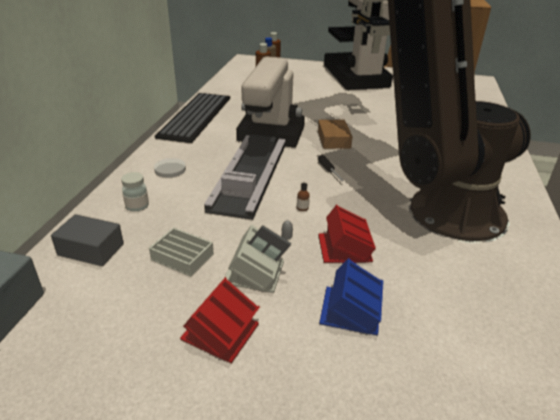

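View pics/top0.png

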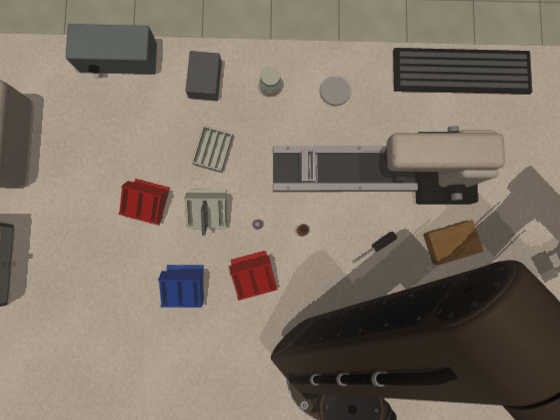

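Run:
```python
from h import *
X=np.load("top0.npy"); S=np.load("side0.npy")
for n,(u,v) in dict(rackL=(190,200),rackR=(225,200),cas_top=(205,232),cas2=(205,205),trkL0=(276,150),trkL1=(276,187),trkR1=(410,187),carr1=(305,166),carr2=(315,166),arm=(400,150),bottle=(303,230),obj=(258,224)).items(): print(n,X[v,u].round(4))
for n,X in(("top",X),("side",S)):
    im=cv2.imread(f"pics/{n}0.png")
    a=(slice(120,240),slice(170,350)) if n=="top" else (slice(130,300),slice(190,320))
    cv2.imwrite(f"pics/{n}0c.png",cv2.resize(im[a],None,fx=4.4,fy=4.4,interpolation=cv2.INTER_CUBIC)[:600,:800])
```

```text
rackL [0.4567 0.3845 0.0812]
rackR [0.4577 0.2924 0.0863]
cas_top [0.3732 0.3417 0.0871]
cas2 [0.4424 0.3428 0.0969]
trkL0 [0.6085 0.1594 0.0265]
trkL1 [0.5039 0.1579 0.0276]
trkR1 [ 0.5108 -0.2132  0.0285]
carr1 [0.557  0.0816 0.0633]
carr2 [0.5569 0.055  0.0666]
arm [ 0.5609 -0.1196  0.2456]
bottle [0.3835 0.0869 0.0764]
obj [0.3994 0.2054 0.0467]
```

View pics/top0c.png

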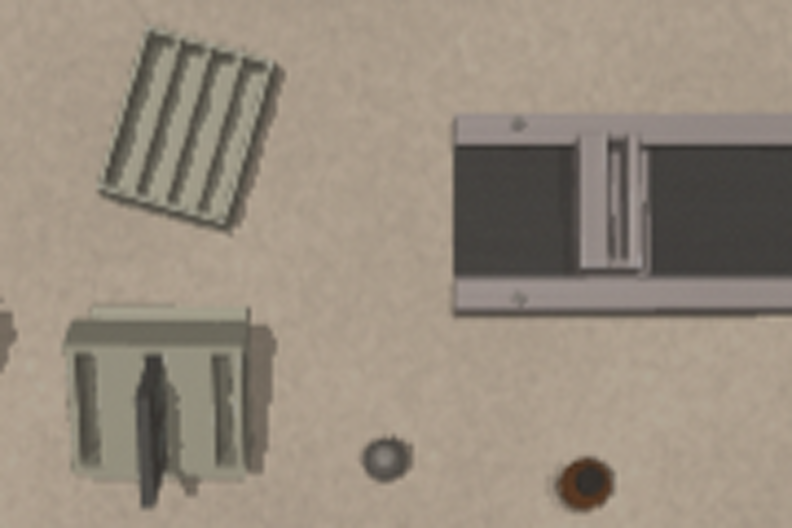

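Run:
```python
from h import *
T=np.load("top0.npy"); S=np.load("side0.npy"); it=cv2.imread("pics/top0.png"); i2=cv2.imread("pics/side0.png")
for n,X,im in(("top",T,it),("side",S,i2)):
    x,y,z=X[...,0],X[...,1],X[...,2]; g=im.max(-1)
    m=(x>.33)&(x<.52)&(y>.25)&(y<.43)
    # cassette points
    c=m&(z>.098)&(abs(y-.342)<.03); P=X[c]; print(n,"cas",c.sum(),P.min(0),P.max(0))
    if c.sum()>5:
        k=np.polyfit(P[:,0],P[:,1],1); print("y(x)",k,np.std(P[:,1]-np.polyval(k,P[:,0])))
        if n=="top":
            for a in np.arange(.37,.47,.01):
                q=P[abs(P[:,0]-a)<.005]; 
                if len(q): print(round(a,3),q.mean(0).round(4),q.max(0).round(4))
    r=m&(z>.075)&(z<.092); P=X[r]; print("rack top",P.min(0),P.max(0)); rect=cv2.minAreaRect((P[:,:2]*1000).astype(np.float32)); print(rect)
    # track lips
    l=(z>.022)&(z<.034)&(x>.45)&(x<.66)&(y<.2)&(y>-.2); P=X[l]; 
    for lo,hi in((.48,.53),(.58,.64)):
        q=P[(P[:,0]>lo)&(P[:,0]<hi)]; k=np.polyfit(q[:,1],q[:,0],1); print("lip",k, q.min(0),q.max(0),len(q))
    c=(z>.055)&(z<.075)&(x>.49)&(x<.62)&(y>0)&(y<.13); P=X[c]; print("carr",c.sum(),P.min(0),P.max(0),cv2.minAreaRect((P[:,:2]*1000).astype(np.float32)))
    a=(z>.15)&(x>.48)&(x<.64)&(y>-.35)&(y<0); P=X[a]; print("arm",P.min(0),P.max(0),cv2.minAreaRect((P[:,:2]*1000).astype(np.float32)))
```

```text
top cas 98 [0.37240078 0.34134239 0.09887481] [0.44192377 0.35033631 0.12738746]
y(x) [0.01454165 0.33956441] 0.002616730520702533
0.37 [0.3737 0.3451 0.1009] [0.375  0.3478 0.1017]
0.38 [0.38   0.3449 0.1023] [0.3849 0.3479 0.1077]
0.39 [0.3906 0.3454 0.1077] [0.3949 0.3498 0.1132]
0.4 [0.4009 0.3457 0.1129] [0.4049 0.3496 0.1169]
0.41 [0.4107 0.3455 0.1174] [0.4149 0.3493 0.1238]
0.42 [0.4204 0.3452 0.1216] [0.4249 0.349  0.1272]
0.43 [0.4295 0.3458 0.1198] [0.4328 0.3503 0.1274]
0.44 [0.4387 0.3463 0.1039] [0.4419 0.35   0.1096]
rack top [0.36532493 0.29241875 0.07501718] [0.46916561 0.40097982 0.09194655]
((417.0895080566406, 345.8136901855469), (103.48334503173828, 108.44670104980469), 1.1838434934616089)
lip [-0.02004476  0.50854938] [ 0.49532445 -0.19950524  0.02212101] [0.52874184 0.16358684 0.0339441 ] 1055
lip [-0.02441519  0.61372405] [ 0.58085945 -0.14841164  0.02204022] [0.62701664 0.16800834 0.03396096] 767
carr 343 [0.5171006  0.05401972 0.05522678] [0.60166589 0.09290696 0.06995457] ((559.4534301757812, 73.41062927246094), (84.5495834350586, 38.535736083984375), 0.439
[... 388 characters left out ...]
 0.40288488 0.09193753]
((440.3609619140625, 360.27130126953125), (96.43307495117188, 112.26725006103516), 56.618404388427734)
lip [-0.01942104  0.50967241] [ 0.49593482 -0.19940061  0.0221187 ] [0.52979653 0.16856268 0.03397695] 597
lip [-0.01121174  0.61226505] [ 0.58022973 -0.19961658  0.02209287] [0.62934677 0.17206576 0.03398609] 505
carr 326 [0.51873732 0.05343785 0.05500813] [0.60285214 0.09732311 0.0660978 ] ((560.7621459960938, 75.22308349609375), (84.23847961425781, 43.635581970214844), 0.4473370611667633)
arm [ 0.50740094 -0.34981258  0.15020177] [ 0.60782735 -0.09545417  0.24639835] ((557.4258422851562, -222.8437957763672), (254.6131591796875, 98.5831069946289), 89.3961181640625)
```

>>> step_arm(moves=[[[2.0,-4.0,0,0,8.7],[2.0,-4.0,0,0,8.7],[2.0,-4.0,0,0,8.7],[2.0,-4.0,0,0,8.7],[2.0,-4.0,0,0,8.7],[2.0,-4.0,0,0,8.7]]])

```text
clock: 0.7
tool_pos: [0.4149, -0.8479, 0.2263]
orientation: [180.0, -0.0, -154.1]
force: [1.3, -2.1, 1.0]
opening: 0.087
gripper_force: 0.0
```

>>> step_arm(moves=[[[2.0,-4.0,0,0,8.7],[2.0,-4.0,0,0,8.7],[2.0,-4.0,0,0,8.7],[2.0,-4.0,0,0,8.7],[2.0,-4.0,0,0,8.7],[0,0,0,0,8.7]]])

```text
clock: 1.3
tool_pos: [0.4629, -0.9404, 0.1818]
orientation: [-173.9, -0.6, -154.1]
force: [-0.3, 0.9, -1.1]
opening: 0.087
gripper_force: 0.0
```

```bash
python3 -c "
from h import *
o=ctrl.get_obs();print(o['joint_pos'],o['tool_pos'],o['orientation'])"
```

```text
[-52.58897522  62.3643054   71.53626788   1.81336904 -93.32798935
 -11.31016389] [ 0.4628646  -0.94036513  0.18184998] [-173.91502611   -0.61068007 -154.12928628]
```

>>> step_arm(moves=[[[-2.0,4.0,0,0,8.7],[-2.0,4.0,0,0,8.7],[-2.0,4.0,0,0,8.7],[0,0,0,0,8.7]]])

```text
clock: 1.7
tool_pos: [0.4118, -0.8387, 0.1864]
orientation: [-174.3, -0.7, -154.1]
force: [1.9, -0.8, 0.7]
opening: 0.0872
gripper_force: 0.0
```

Run:
```python
from h import *
P=np.concatenate([np.load("top0.npy").reshape(-1,3),np.load("side0.npy").reshape(-1,3)]); P=P[~np.isnan(P).any(1)]
for y in np.arange(1.2,-1.5,-.1):
    print(f"{y:5.1f}",*[ (lambda q:f"{int(1000*np.percentile(q[:,2],98)):5d}" if len(q)>3 else "    .")(P[(abs(P[:,0]-x)<.05)&(abs(P[:,1]-y)<.05)]) for x in np.arange(-.4,1.21,.1)])
print("      ",*[f"{x:5.1f}" for x in np.arange(-.4,1.21,.1)])
```

```text
1.2     .     .     .     .     .     .     .     .     .     .     .     .     .     .     .     .     .
  1.1     .     .     .     .     .     .     .     .     .     .     .     .     .     .     .     .     .
  1.0     .     .     .     .     .     .     .     .     .     .     .     .     3     3     .     .     .
  0.9     .     .     .     4     4     4    46    60    65   136   147   154     4     4     .     .     .
  0.8     .     .     .     4     4     4     4     4     4   116   129   120     4     4     .     .     .
  0.7     .     .     .     4     4     4     4     4     3     3     3     3   101   103     .     .     .
  0.6     .     .     .     4     4     3     3     3    56    77     3     3   100   103     .     .     .
  0.5     .     .     .     3     3     3    70    62    69    85     3     3    99   102     .     .     .
  0.4     .     .     1     3     3     3    84    83   105    84    34    30    62    61     .     .     .
  0.3     .     .     1     3     3     3    62    81   118    84    34    33    61    61    -2     .     .
  0.2     .     .     
[... 1222 characters left out ...]
322     0     2   159     2     1     .     .     .
 -1.0     .     .     1     .     .     .    56     .   307   180     1   158     1     1     .     .     .
 -1.1     .     .     0     .     .     .     0     .   181   179     2     2     0     2     .     .     .
 -1.2     .     .     .     .     .     .     .     .     .     .     .     .     .     .     .     .     .
 -1.3     .     .   243   245     .     .     .     .     .     .     .     .     .     .     .     .     .
 -1.4     .     .   247   248     .     .   -83     .     .     .     .     .     .     .     .     .     .
        -0.4  -0.3  -0.2  -0.1  -0.0   0.1   0.2   0.3   0.4   0.5   0.6   0.7   0.8   0.9   1.0   1.1   1.2
```

>>> step_arm(moves=[[[0,0,0,0.15,8.7],[0,0,0,0.15,8.7],[0,0,0,0.15,8.7],[0,0,0,0.15,8.7],[0,0,0,0.15,8.7],[0,0,0,0.15,8.7],[0,0,0,0.15,8.7],[0,0,0,0.15,8.7],[0,0,0,0.15,8.7],[0,0,0,0.15,8.7]]])

```text
clock: 2.7
tool_pos: [0.4167, -0.8469, 0.1899]
orientation: [-173.6, -0.6, -67.9]
force: [0.2, -0.5, 0.6]
opening: 0.0871
gripper_force: 0.0
```

>>> step_arm(moves=[[[0,0,0,0.15,8.7],[0,0,0,0.15,8.7],[0,0,0,0.15,8.7],[0,0,0,0.15,8.7],[0,0,0,0.15,8.7],[0,0,0,0.15,8.7],[0,0,0,0.15,8.7],[0,0,0,0.15,8.7],[0,0,0,0.15,8.7],[0,0,0,0.15,8.7]]])

```text
clock: 3.7
tool_pos: [0.4167, -0.8469, 0.1894]
orientation: [-173.6, -0.6, 18.1]
force: [-0.0, 0.4, -1.0]
opening: 0.0871
gripper_force: 0.0
```

```bash
python3 -c "
from h import *
o=ctrl.get_obs();print(o['clock'],o['joint_pos'],o['tool_pos'],o['orientation'])"
```

```text
3.7 [ -53.16629379   56.98458248   62.84905257   -2.69498566 -101.76583227
  160.8720786 ] [ 0.41670053 -0.8468876   0.18935786] [-173.55436389   -0.60582597   18.08529316]
```

>>> step_arm(moves=[[[2,-4,1.5,0,8.7],[2,-4,1.5,0,8.7],[2,-4,1.5,0,8.7],[0,0,0,0,8.7]]])

```text
clock: 4.1
tool_pos: [0.4389, -0.8887, 0.2007]
orientation: [-178.7, -0.8, 17.7]
force: [0.7, 0.3, -0.2]
opening: 0.0872
gripper_force: 0.0
```

```bash
python3 -c "
from h import *
o=ctrl.get_obs();print(o['clock'],o['joint_pos'],o['tool_pos'],o['orientation'])"
```

```text
4.1 [ -53.03334618   60.64874681   71.71154571   -1.2389869  -101.99689995
  160.52862352] [ 0.43887863 -0.8886955   0.20066338] [-178.7164007    -0.83591575   17.73357749]
```

>>> step_arm(moves=[[[0.6,-1.4,0.5,0,8.7],[0,0,0,0,8.7]]])

```text
clock: 4.3
tool_pos: [0.4397, -0.8929, 0.2018]
orientation: [-179.4, -0.9, 17.7]
force: [-0.7, 0.4, 0.6]
opening: 0.087
gripper_force: 0.0
```

```bash
python3 -c "
from h import *
o=ctrl.get_obs();print(o['clock'],o['joint_pos'],o['tool_pos'],o['orientation'])"
```

```text
4.3 [ -53.07737793   60.59972942   71.68826517   -1.06815415 -101.36144279
  160.58593615] [ 0.43970021 -0.89286269  0.20181009] [-179.3959429    -0.89852011   17.71175721]
```

>>> step_arm(moves=[[[-0.4,3,3.5,-0.14,8.7],[-0.4,3,3.5,-0.14,8.7],[-0.4,3,3.5,-0.14,8.7],[-0.4,3,3,-0.14,8.7],[0,4.5,1,-0.14,8.7],[0,4.5,0,-0.14,8.7],[0,4.5,0,-0.14,8.7],[0,4.5,0,-0.14,8.7],[0,4.5,0,-0.14,8.7],[0,4.5,0,-0.14,8.7]]])

```text
clock: 5.3
tool_pos: [0.4231, -0.5007, 0.3467]
orientation: [-179.3, -0.9, -62.8]
force: [1.3, 1.1, 0.7]
opening: 0.0871
gripper_force: 0.0
```

>>> step_arm(moves=[[[0,4.5,0,-0.14,8.7],[0,4.5,0,-0.14,8.7],[0,4.5,0,-0.14,8.7],[0,4.5,0,-0.14,8.7],[0,4.5,0,-0.14,8.7],[0,4.5,0,-0.14,8.7],[0,4.5,0,-0.14,8.7],[0,4.5,0,-0.14,8.7],[0,4.5,0,-0.14,8.7],[0,4.5,0,-0.14,8.7]]])

```text
clock: 6.3
tool_pos: [0.4244, -0.0792, 0.3469]
orientation: [-179.4, -0.8, -138.0]
force: [1.0, -0.3, -0.6]
opening: 0.0868
gripper_force: 0.0
```

>>> step_arm(moves=[[[-0.15,4.2,0,-0.075,8.7],[-0.15,4.2,0,-0.075,8.7],[-0.15,4.2,0,-0.075,8.7],[-0.15,4.2,0,-0.075,8.7],[-0.15,4.2,0,-0.075,8.7],[-0.15,4.2,-2,-0.075,8.7],[-0.15,4.2,-2.5,-0.075,8.7],[-0.15,4.2,-2.5,-0.075,8.7],[-0.15,4.2,-2.5,-0.075,8.7],[-0.15,4.2,-2.5,-0.075,8.7]]])

```text
clock: 7.3
tool_pos: [0.4097, 0.3409, 0.226]
orientation: [-179.4, -0.8, 179.2]
force: [0.4, -0.1, 0.9]
opening: 0.0871
gripper_force: 0.0
```

>>> step_arm(moves=[[[0,0,0,0,4.0],[0,0,0,0,4.0],[0,0,0,0,4.0]]])

```text
clock: 7.6
tool_pos: [0.4104, 0.339, 0.227]
orientation: [-179.4, -0.8, 179.4]
force: [0.7, -0.6, -0.5]
opening: 0.0686
gripper_force: 0.0
```

Run:
```python
from h import *
o=ctrl.get_obs();print(o['clock'],o['joint_pos'],o['tool_pos'],o['orientation'],o['opening'])
p,d,X=cloud("side"); np.save("side1.npy",X); cv2.imwrite("pics/side1.png",p)
q,d,Y=cloud("top"); np.save("top1.npy",Y); cv2.imwrite("pics/top1.png",q)
a=cv2.resize(p[130:300,190:320],None,fx=3,fy=3,interpolation=cv2.INTER_CUBIC); b=cv2.resize(q[120:290,170:300],None,fx=3,fy=3,interpolation=cv2.INTER_CUBIC)
cv2.imwrite("pics/c1.png",np.hstack([a,b]))
```

```text
7.6 [  60.33553269    7.71490785  -16.27128884   -0.48779016  -66.92385433
 -150.73257441] [0.41038701 0.33898208 0.22701976] [-179.42331091   -0.83405709  179.40400438] 0.06860785214921057
```

View pics/c1.png

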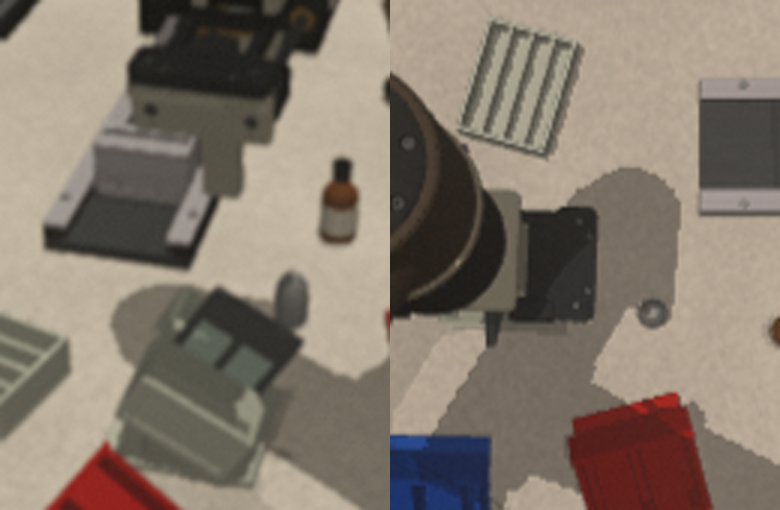

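>>> step_arm(moves=[[[0,0.4,-3,0,4.0],[0,0.3,-3,0,4.0],[0,0,-3,0,4.0],[0,0,-3,0,4.0],[0,0,-1.5,0,4.0],[0,0,-1.3,0,4.0],[0,0,0,0,4.0]]])

```text
clock: 8.4
tool_pos: [0.4101, 0.3454, 0.0774]
orientation: [-179.3, -0.9, 179.3]
force: [0.2, 1.6, 0.2]
opening: 0.04
gripper_force: 0.0
```

Run:
```python
from h import *
p,d,X=cloud("side")
q,d,Y=cloud("top")
a=cv2.resize(p[190:300,200:320],None,fx=3.6,fy=3.6,interpolation=cv2.INTER_CUBIC); b=cv2.resize(q[170:280,170:270],None,fx=3.6,fy=3.6,interpolation=cv2.INTER_CUBIC)
cv2.imwrite("pics/c2.png",np.hstack([a,b]))
```

```text
(no output)
```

View pics/c2.png

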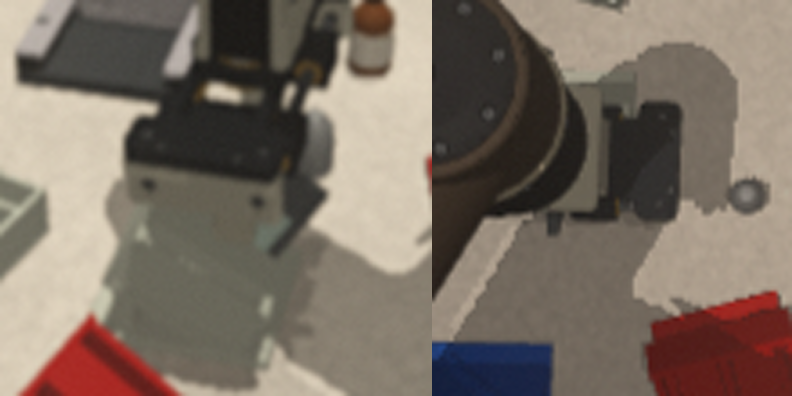

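>>> step_arm(moves=[[[0,0,0,0,0.4],[0,0,0,0,0.4],[0,0,0,0,0.4],[0,0,0,0,0.4],[0,0,0,0,0.4],[0,0,0,0,0.4],[0,0,0,0,0.4]]])

```text
clock: 9.2
tool_pos: [0.4103, 0.3465, 0.0783]
orientation: [-179.4, -0.9, 179.4]
force: [-1.2, -0.1, 2.7]
opening: 0.0076
gripper_force: 30.0
```

>>> step_arm(moves=[[[-0.5,0,0.87,0,0.4],[-0.5,0,0.87,0,0.4],[-0.5,0,0.87,0,0.4],[-0.5,0,0.87,0,0.4],[-0.5,0,0.87,0,0.4],[-0.5,0,0.87,0,0.4],[-0.5,0,0.87,0,0.4],[-0.5,0,2,0,0.4],[0,0,3,0,0.4],[0,0,3,0,0.4]]])

```text
clock: 10.2
tool_pos: [0.3696, 0.346, 0.2202]
orientation: [-179.3, -0.9, 179.4]
force: [-0.1, 1.1, -0.8]
opening: 0.0078
gripper_force: 30.0
```

Run:
```python
from h import *
o=ctrl.get_obs();print(o['clock'],o['joint_pos'],o['tool_pos'],o['orientation'],o['opening'],o['gripper_force'])
p,d,X=cloud("side")
cv2.imwrite("pics/c3.png",cv2.resize(p[130:300,180:350],None,fx=3,fy=3,interpolation=cv2.INTER_CUBIC))
```

```text
10.2 [  64.93986053    5.52505497  -19.71402119   -0.59030207  -65.74090056
 -155.2856154 ] [0.36958175 0.34599231 0.22017121] [-179.33194396   -0.89524555  179.40188777] 0.007773388519214045 29.997035264968872
```

View pics/c3.png

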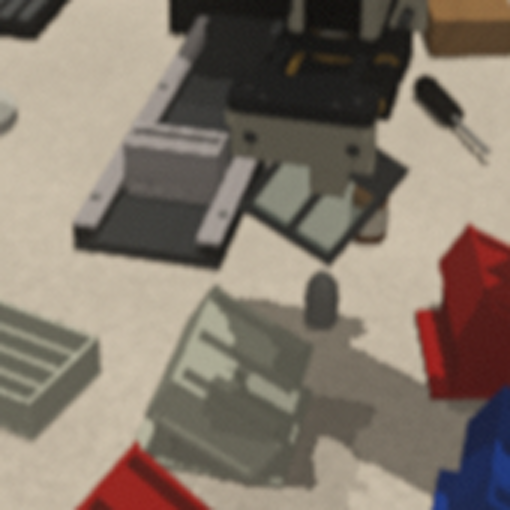

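>>> step_arm(moves=[[[0,0,4,0.15,0.4],[-1,2,3,0.15,0.4],[-2.5,3,1,0.15,0.4],[-2.5,3,0,0.15,0.4],[-2.5,3,0,0.15,0.4],[-2.5,3,0,0.15,0.4],[-2.5,3,0,0.15,0.4],[-2.5,3,0,0.15,0.4],[-2.5,3,0,0.15,0.4],[-2.5,3,0,0.15,0.4]]])

```text
clock: 11.25
tool_pos: [0.1587, 0.6072, 0.2992]
orientation: [-179.4, -0.9, -94.3]
force: [0.7, 0.7, -0.5]
opening: 0.0076
gripper_force: 30.0
```

>>> step_arm(moves=[[[-1.5,2,0,0.15,0.4],[-1.5,2,0,0.15,0.4],[-1.5,2,0,0.15,0.4],[-1.5,2,0,0.15,0.4],[-1.5,2,0,0.15,0.4],[-1.5,2,0,0.15,0.4],[0,2,0,0.15,0.4],[0,2,0,0.15,0.4],[0,2,0,0.15,0.4],[0,2,0,0.15,0.4]]])

```text
clock: 12.25
tool_pos: [0.0697, 0.8068, 0.2988]
orientation: [-179.4, -0.9, -8.4]
force: [0.0, 0.7, -0.5]
opening: 0.0076
gripper_force: 30.0
```

>>> step_arm(moves=[[[0,0,0,0.15,0.4],[0,0,0,0.15,0.4],[0,0,0,0.15,0.4],[0,0,0,0.15,0.4],[0,0,0,0.15,0.4],[0,0,0,0.15,0.4],[0,0,0,0.15,0.4],[0,0,0,0.15,0.4],[0,0,0,0.15,0.4],[0,0,0,0.15,0.4]]])

```text
clock: 13.25
tool_pos: [0.0699, 0.806, 0.2988]
orientation: [-179.4, -0.8, 77.6]
force: [-0.0, 0.4, -1.0]
opening: 0.0077
gripper_force: 30.0
```

```bash
python3 -c "
from h import *
o=ctrl.get_obs();print(o['clock'],o['joint_pos'],o['tool_pos'],o['orientation'])"
```

```text
13.25 [ 98.62056289  31.85173973  27.88699233  -0.28535657 -85.04306651
  68.97336716] [0.06989525 0.80603178 0.2988218 ] [-179.37824787   -0.82390405   77.56726432]
```

>>> step_arm(moves=[[[0.3,4.5,0,0.13,0.4],[0.4,4.5,0,0,0.4],[0.4,4.5,0,0,0.4],[0.4,4.5,0,0,0.4],[0.4,4.5,0,0,0.4],[0.4,4.5,0,0,0.4]]])

```text
clock: 13.85
tool_pos: [0.086, 1.0015, 0.2592]
orientation: [-179.9, -4.5, 84.6]
force: [-0.2, 0.2, 0.1]
opening: 0.0081
gripper_force: 30.0
```

```bash
python3 -c "
from h import *
o=ctrl.get_obs();print(o['clock'],o['joint_pos'],o['tool_pos'],o['orientation'])"
```

```text
13.85 [ 96.38236846  57.50345581  71.42998058   0.77055405 -99.53264923
  78.41688294] [0.08600215 1.00147733 0.25919326] [-179.85065287   -4.45564609   84.63667574]
```

>>> step_arm(moves=[[[0.3,3.5,3.5,0,0.4],[0.3,3.5,3.5,0,0.4],[0.3,3.5,3.5,0,0.4],[0.3,3.5,3.5,0,0.4],[0,0,0,0,0.4]]])

```text
clock: 14.35
tool_pos: [0.0875, 1.0193, 0.3523]
orientation: [179.5, -13.3, 84.6]
force: [-0.3, -0.9, -0.2]
opening: 0.0076
gripper_force: 30.0
```

```bash
python3 -c "
from h import *
o=ctrl.get_obs();print(o['clock'],o['joint_pos'],o['tool_pos'],o['orientation'])"
```

```text
14.35 [ 97.13395985  53.00378432  71.71156048   3.34085969 -95.75881703
  78.1704033 ] [0.08748836 1.01926783 0.35228077] [179.52571432 -13.34402167  84.64720373]
```

>>> step_arm(moves=[[[0.3,3.5,3.5,0,0.4],[0.3,3.5,3.5,0,0.4],[0.3,3.5,3.5,0,0.4],[0.3,3.5,3.5,0,0.4],[0.3,3.5,3.5,0,0.4],[0.3,3.5,3.5,0,0.4],[0,0,0,0,0.4]]])

```text
clock: 15.05
tool_pos: [0.0899, 1.053, 0.4481]
orientation: [178.3, -25.2, 84.9]
force: [-0.1, -0.6, -0.6]
opening: 0.0077
gripper_force: 30.0
```

```bash
python3 -c "
from h import *
o=ctrl.get_obs();print(o['clock'],o['joint_pos'],o['tool_pos'],o['orientation'])"
```

```text
15.05 [ 98.14373527  49.32223996  71.7058693    7.29195994 -88.14471362
  77.69954396] [0.08994273 1.05304367 0.44808934] [178.27357894 -25.20663495  84.89862423]
```

>>> step_arm(moves=[[[0.3,3.5,3.5,0,0.4],[0.3,3.5,3.5,0,0.4],[0.3,3.4,3.3,0,0.4],[0,0,0,0,0.4]]])

```text
clock: 15.45
tool_pos: [0.0916, 1.0724, 0.4925]
orientation: [177.6, -31.3, 85.1]
force: [0.6, -0.8, -0.9]
opening: 0.0077
gripper_force: 30.0
```

```bash
python3 -c "
from h import *
o=ctrl.get_obs();print(o['clock'],o['joint_pos'],o['tool_pos'],o['orientation'])"
```

```text
15.45 [ 98.56828277  48.06516053  71.70908971   9.35507861 -83.6343867
  77.35683387] [0.09156959 1.07239572 0.492544  ] [177.57755915 -31.28472282  85.1454963 ]
```

>>> step_arm(moves=[[[1.5,-4.5,-1,-0.06,0.4],[1.5,-4.5,-1,-0.07,0.4],[1.5,-4.5,-1,-0.07,0.4],[1.5,-4.5,-1,-0.07,0.4],[2,-4.5,-1,-0.07,0.4],[2,-4.5,-1,-0.07,0.4],[2,-4.5,-1,-0.07,0.4],[2,-4.5,-1,-0.07,0.4],[2,-4.5,-1,-0.07,0.4],[2,-4.5,-1,-0.07,0.4]]])

```text
clock: 16.45
tool_pos: [0.2601, 0.661, 0.4007]
orientation: [177.6, -31.0, 48.1]
force: [0.2, -0.1, 0.1]
opening: 0.0077
gripper_force: 30.0
```

Run:
```python
from h import *
o=ctrl.get_obs();print(o['clock'],o['joint_pos'],o['tool_pos'],o['orientation'])
i=cam("top");K=np.array(i["camera_matrix"]);M=R.from_euler('xyz',i["orientation"],degrees=True).as_matrix();e=np.array(i["eye"])
def hit(u,v,z):
    r=M@np.array([(u-K[0,2])/K[0,0],(v-K[1,2])/K[1,1],1]); return e+r*(z-e[2])/r[2]
im=cv2.imread("pics/top0.png",0).astype(float)
print("row prof",[(u,int(im[156:177,u].mean())) for u in range(297,322)])
for v in (155,166,177): print(v,im[v-1:v+2,298:320].mean(0).astype(int))
print("col",[(v,int(im[v,303:306].mean())) for v in list(range(144,156))+list(range(176,190))])
for u in (301.5,309.8,314.5): print(u,hit(u,166,.064))
print(hit(304,151,.064),hit(304,181,.064))
T=np.load("top0.npy"); z=T[...,2]
print("depthprof",[(round(np.median(T[158:175,u,1]),4),round(np.median(z[158:175,u]),3)) for u in range(298,320)])
```

```text
16.45 [ 95.14989936   4.39662062 -16.4931026   30.57946252 -52.83308214
  26.97547396] [0.26010435 0.66095178 0.40073982] [177.60853657 -31.00505654  48.05349862]
row prof [(297, 62), (298, 60), (299, 61), (300, 73), (301, 87), (302, 141), (303, 139), (304, 138), (305, 140), (306, 141), (307, 136), (308, 90), (309, 114), (310, 119), (311, 79), (312, 88), (313, 149), (314, 142), (315, 123), (316, 113), (317, 95), (318, 64), (319, 64), (320, 64), (321, 64)]
155 [ 59  61  74  87 140 139 138 140 142 143  83 112 109  73  88 144 139 108
 126  85  63  63]
166 [ 62  62  75  89 140 139 139 140 141 136  97 135 118  81  88 152 143 128
 103  88  64  64]
177 [ 60  61  70  85 146 140 139 139 141 136  94  90 121  88  91 149 142 134
  96 108  63  63]
col [(144, 154), (145, 150), (146, 141), (147, 142), (148, 141), (149, 138), (150, 135), (151, 139), (152, 139), (153, 140), (154, 139), (155, 139), (176, 139), (177, 140), (178, 139), (179, 143), (180, 131), (181, 73), (182, 91), (183, 127), (184, 143), (185, 144), (186, 143), (187, 143), (188, 142), (189, 135)]
301.5 [0.55669284 0.09110596 0.064     ]
[... 350 characters left out ...]
.float64(0.063)), (np.float64(0.0871), np.float64(0.064)), (np.float64(0.0843), np.float64(0.063)), (np.float64(0.0816), np.float64(0.063)), (np.float64(0.0789), np.float64(0.064)), (np.float64(0.0762), np.float64(0.063)), (np.float64(0.0695), np.float64(0.024)), (np.float64(0.0666), np.float64(0.023)), (np.float64(0.064), np.float64(0.024)), (np.float64(nan), np.float64(nan)), (np.float64(0.062), np.float64(0.057)), (np.float64(0.0599), np.float64(0.062)), (np.float64(0.0573), np.float64(0.063)), (np.float64(0.0545), np.float64(0.063)), (np.float64(0.047), np.float64(0.023)), (np.float64(0.0444), np.float64(0.025)), (np.float64(0.0399), np.float64(0.01)), (np.float64(nan), np.float64(nan))]
```

>>> step_arm(moves=[[[2.2,-4.2,-1,-0.062,0.4],[2.2,-4.2,-1,-0.062,0.4],[2.2,-4.2,-1,-0.062,0.4],[2.2,-4.2,-1,-0.062,0.4],[2.2,-4.2,-1,-0.062,0.4],[2.2,-4.2,-1,-0.062,0.4],[2.2,-4.2,-1,-0.062,0.4],[2.2,-4.2,-1,-0.062,0.4],[2.2,-4.2,-1,-0.062,0.4],[2.2,-4.2,-1,-0.062,0.4]]])

```text
clock: 17.45
tool_pos: [0.4798, 0.2414, 0.3012]
orientation: [177.7, -31.0, 12.5]
force: [0.7, 1.1, -0.5]
opening: 0.008
gripper_force: 30.0
```

>>> step_arm(moves=[[[2.2,-4.2,-1.5,-0.062,0.4],[2.2,-4.2,-1.5,-0.062,0.4],[2.2,-4.2,-1.5,-0.062,0.4],[2,-3.8,-1.5,-0.06,0.4],[0,0,0,0,0.4],[0,0,0,0,0.4]]])

```text
clock: 18.05
tool_pos: [0.5657, 0.0775, 0.2407]
orientation: [177.5, -31.0, -1.5]
force: [-0.7, 0.5, -0.2]
opening: 0.008
gripper_force: 30.0
```

Run:
```python
from h import *
o=ctrl.get_obs();print(o['clock'],o['joint_pos'],o['tool_pos'],o['orientation'])
p,d,X=cloud("side"); q,d,Y=cloud("top"); np.save("side2.npy",X); np.save("top2.npy",Y)
cv2.imwrite("pics/side2.png",p);cv2.imwrite("pics/top2.png",q)
a=cv2.resize(p[60:230,190:320],None,fx=3,fy=3,interpolation=cv2.INTER_CUBIC); b=cv2.resize(q[90:260,250:380],None,fx=3,fy=3,interpolation=cv2.INTER_CUBIC)
cv2.imwrite("pics/c4.png",np.hstack([a,b]))
```

```text
18.05 [ 35.07283455  -6.02310551 -51.37837112  46.22474785 -28.17686688
  14.4362501 ] [0.56565252 0.0775228  0.24068004] [177.53831812 -30.96128977  -1.53020591]
```

View pics/c4.png

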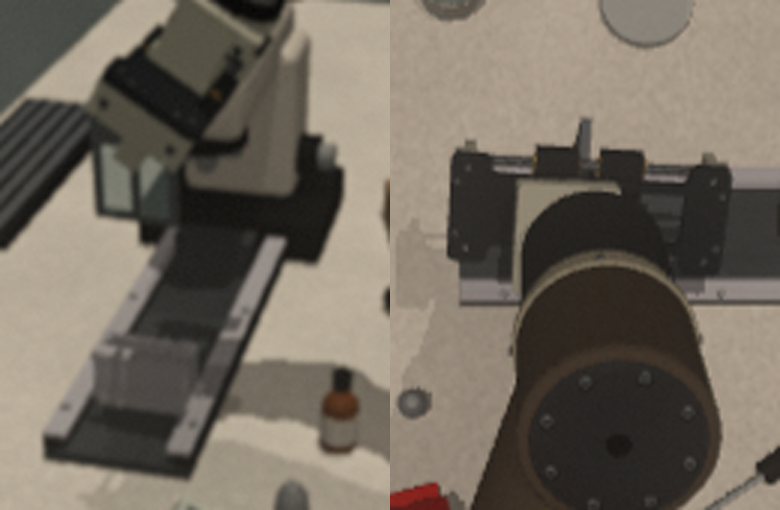

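Run:
```python
from h import *
S=np.load("side2.npy"); p=cv2.imread("pics/side2.png")
m=(abs(S[...,1]-.08)<.03)&(S[...,0]>.48)&(S[...,0]<.66)&(S[...,2]>.15)&(S[...,2]<.24)
P=S[m]; 
for z in np.arange(.17,.24,.006):
    q=P[abs(P[:,2]-z)<.003]
    if len(q)>2: print(round(z,3),len(q),q[:,0].min().round(4),q[:,0].max().round(4),np.median(q[:,1]).round(4))
for x in np.arange(.50,.62,.01):
    q=P[abs(P[:,0]-x)<.005]
    if len(q)>2: print(round(x,3),len(q),q[:,2].min().round(4),np.median(q[:,1]).round(4))
q=P[(P[:,2]>.19)&(P[:,0]>.53)&(P[:,0]<.59)&(P[:,2]<.22)]
A=np.c_[q[:,0]-.56,q[:,2]-.2,np.ones(len(q))]; print(np.linalg.lstsq(A,q[:,1],rcond=None)[0])
```

```text
0.188 63 0.5284 0.5961 0.081
0.194 72 0.528 0.5963 0.079
0.2 61 0.5275 0.5997 0.0793
0.206 66 0.5285 0.5988 0.0795
0.212 68 0.5281 0.5978 0.0793
0.218 66 0.5281 0.5978 0.0794
0.224 64 0.5276 0.5979 0.0799
0.23 61 0.5281 0.5971 0.0795
0.236 43 0.528 0.5997 0.0797
0.53 71 0.1859 0.0822
0.54 78 0.1853 0.0805
0.55 81 0.1847 0.0796
0.56 83 0.1849 0.0803
0.57 61 0.1864 0.0793
0.58 81 0.1859 0.0788
0.59 87 0.1857 0.0785
0.6 29 0.1861 0.0792
[-0.0623647   0.01164814  0.07944739]
```

Run:
```python
from h import *
for f in("side0","side2"):
    S=np.load(f+".npy")
    m=(S[...,0]>.525)&(S[...,0]<.59)&(S[...,2]>.036)&(S[...,2]<.058)&(S[...,1]>.07)&(S[...,1]<.11); q=S[m]
    A=np.c_[q[:,0]-.56,q[:,2]-.05,np.ones(len(q))]; print(len(q),np.linalg.lstsq(A,q[:,1],rcond=None)[0],np.median(q[:,1]))
    m=(S[...,2]>.04)&(S[...,2]<.058)&(abs(S[...,1]-.093)<.008)&(S[...,0]>.5)&(S[...,0]<.63); q=S[m]; print(np.percentile(q[:,0],[0,2,98,100]))
S=np.load("side2.npy")
m=(abs(S[...,1]-.08)<.012)&(S[...,0]>.531)&(S[...,0]<.594)&(S[...,2]>.188)&(S[...,2]<.225); q=S[m]
for _ in range(3):
    A=np.c_[q[:,0]-.56,q[:,2]-.2,np.ones(len(q))]; k=np.linalg.lstsq(A,q[:,1],rcond=None)[0]; r=q[:,1]-A@k; q=q[abs(r)<2*r.std()]
print(k,r.std(),len(q))
```

```text
175 [0.02800571 0.01250799 0.09256365] 0.09228347062185371
[0.51757533 0.51936728 0.60044163 0.60167176]
176 [ 0.02633528 -0.01697496  0.09241369] 0.09245839515178261
[0.51787979 0.5190956  0.60168152 0.60238458]
[-0.05719988  0.00220308  0.07964036] 0.001861789698554819 321
```

>>> step_arm(moves=[[[-0.3,-0.7,0,0.073,0.4],[0,0,-2.5,0,0.4],[0,0,-2.5,0,0.4],[0,0,-2.5,0,0.4],[0,0,-2,0,0.4],[0,0,-1.2,0,0.4],[0,0,0,0,0.4],[0,0,0,0,0.4]]])

```text
clock: 18.95
tool_pos: [0.5772, 0.0757, 0.162]
orientation: [177.7, -28.4, 2.7]
force: [-0.3, -0.2, -1.2]
opening: 0.0081
gripper_force: 30.0
```

```bash
cat > m.py <<'E'
from h import *
o=ctrl.get_obs();print(o['clock'],o['tool_pos'],o['orientation'])
L=[cloud("side") for _ in range(3)]; p=L[0][0]; X=[c[2] for c in L]; S=np.nanmedian(X,0)
def face(x0,x1,z0,z1,y0,w=.012):
    m=(abs(S[...,1]-y0)<w)&(S[...,0]>x0)&(S[...,0]<x1)&(S[...,2]>z0)&(S[...,2]<z1); q=S[m]
    for _ in range(3):
        A=np.c_[q[:,0]-.56,q[:,2]-.07,np.ones(len(q))]; k=np.linalg.lstsq(A,q[:,1],rcond=None)[0]; r=q[:,1]-A@k; q=q[abs(r)<2.5*r.std()+1e-6]
    return k.round(4),len(q),r.std().round(4)
tz=o['tool_pos'][2]; b=tz-.0557
print("cas",face(.531,.59,max(b+.003,.067),b+.042,o['tool_pos'][1]+.003),"carr",face(.525,.59,.036,.058,.0925))
m=(abs(S[...,1]-o['tool_pos'][1])<.012)&(S[...,0]>.5)&(S[...,0]<.63)
for z in np.arange(max(b+.005,.07),b+.04,.006):
    q=S[m&(abs(S[...,2]-z)<.003)]
    if len(q): print(round(z,3),q[:,0].min().round(4),q[:,0].max().round(4))
q=S[m&(S[...,2]>.066)&(S[...,0]>.535)&(S[...,0]<.59)]; print("zmin",np.percentile(q[:,2],[0,2]))
cv2.imwrite("pics/m.png",cv2.resize(p[110:230,180:310],None,fx=5,fy=5,interpolation=cv2.INTER_CUBIC))
E
python3 m.py
```

```text
18.95 [0.57721603 0.07566956 0.16202409] [177.6916548  -28.36754219   2.74663009]
cas (array([0.0091, 0.0132, 0.0764]), 272, np.float64(0.0017)) carr (array([0.0233, 0.007 , 0.0927]), 169, np.float64(0.0012))
0.111 0.5382 0.6068
0.117 0.538 0.6085
0.123 0.5376 0.6079
0.129 0.5377 0.6071
0.135 0.5393 0.6072
0.141 0.5387 0.6093
zmin [0.10569181 0.10815578]
```

View pics/m.png

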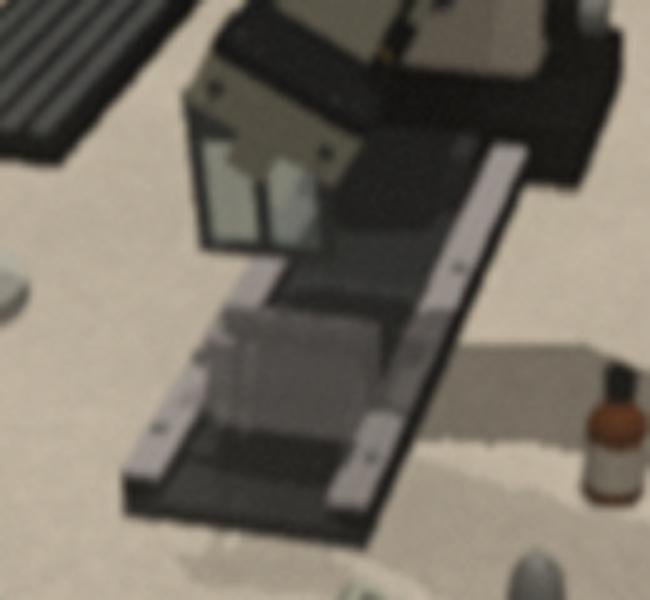

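>>> step_arm(moves=[[[0,0,4,0,0.4],[0,0,4,0,0.4],[0,2,4,0,0.4],[0,2,0,-0.15,0.4],[0,0,0,-0.15,0.4],[0,0,0,-0.15,0.4],[0,0,0,-0.15,0.4],[0,0,0,-0.15,0.4],[0,0,0,-0.15,0.4],[0,0,0,-0.15,0.4]]])

```text
clock: 20.1
tool_pos: [0.5852, 0.1073, 0.2646]
orientation: [177.0, -29.2, -56.7]
force: [-0.1, -1.0, -0.5]
opening: 0.0075
gripper_force: 30.0
```

>>> step_arm(moves=[[[0,0,0,-0.15,0.4],[0,0,0,-0.15,0.4],[0,0,0,-0.15,0.4],[0,0,0,-0.15,0.4],[0,0,0,-0.15,0.4],[0,0,0,-0.15,0.4],[0,0,0,-0.15,0.4],[0,0,0,0,0.4]]])

```text
clock: 20.9
tool_pos: [0.5866, 0.1064, 0.2636]
orientation: [176.9, -29.2, -116.8]
force: [0.6, -1.3, -1.4]
opening: 0.0077
gripper_force: 30.0
```

```bash
python3 -c "
from h import *
o=ctrl.get_obs();print(o['clock'],o['joint_pos'],o['tool_pos'],o['orientation'])"
```

```text
20.9 [ 35.68061154  26.57414915   4.36096339  10.25257318 -95.35767679
 -64.87339391] [0.58659323 0.10637937 0.26363692] [ 176.92942392  -29.19381774 -116.84170134]
```

>>> step_arm(moves=[[[-0.4,-0.6,0,-0.15,0.4],[-0.4,-0.6,0,-0.15,0.4],[-0.4,-0.6,0,-0.15,0.4],[-0.4,-0.6,0,-0.15,0.4],[-0.4,-0.6,0,-0.15,0.4],[-0.4,-0.6,0,-0.15,0.4],[-0.6,-0.5,-2,-0.147,0.4],[0,0,-4,0,0.4],[0,0,-4,0,0.4],[0,0,-1.7,0,0.4]]])

```text
clock: 21.9
tool_pos: [0.5536, 0.0654, 0.1442]
orientation: [176.9, -29.4, -176.4]
force: [0.7, -0.8, -1.5]
opening: 0.0077
gripper_force: 30.0
```

>>> step_arm(moves=[[[0,0,0,0,0.4],[0,0,0,0,0.4]]])

```text
clock: 22.1
tool_pos: [0.556, 0.0657, 0.1482]
orientation: [177.0, -29.2, -176.4]
force: [-0.0, -0.0, 0.9]
opening: 0.0081
gripper_force: 30.0
```

```bash
python3 m.py; python3 -c "
from h import *
print(ctrl.get_obs()['joint_pos'])"
```

```text
22.1 [0.5559719  0.06570986 0.1481628 ] [ 176.9895258   -29.16508195 -176.41704879]
cas (array([ 0.0288, -0.0824,  0.0741]), 325, np.float64(0.0018)) carr (array([0.0117, 0.01  , 0.0927]), 172, np.float64(0.001))
0.097 0.5274 0.5977
0.103 0.5271 0.5984
0.109 0.527 0.5981
0.115 0.5261 0.5979
0.121 0.5263 0.5975
0.127 0.5265 0.5972
zmin [0.09262218 0.0956899 ]
[  19.11644716   31.64985222    6.02496869  -10.45592734  -91.7507992
 -104.12414441]
```

View pics/m.png

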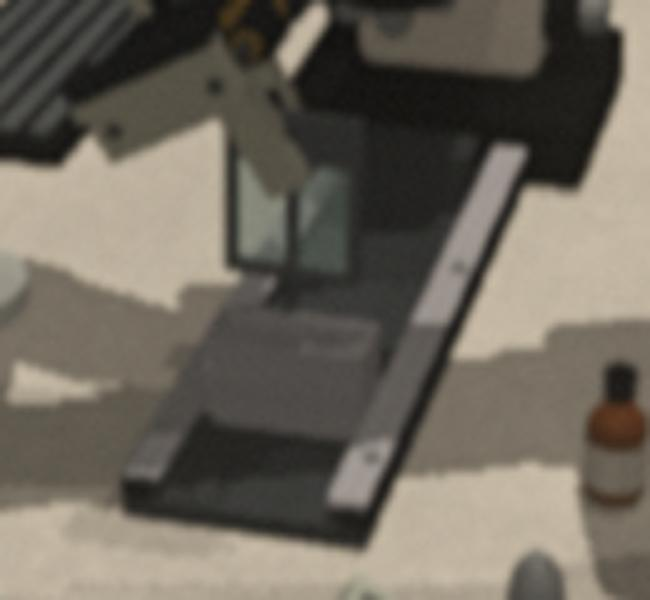

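>>> step_arm(moves=[[[-0.23,0.1,-1,0,0.4],[0,0,-1,0,0.4],[0,0,-0.6,0,0.4],[0,0,-0.4,0,0.4],[0,0,-0.3,0,0.4],[0,0,-0.3,0,0.4],[0,0,0,0,0.4]]])

```text
clock: 22.95
tool_pos: [0.5534, 0.0664, 0.1109]
orientation: [177.0, -29.3, -176.5]
force: [0.2, -0.3, -0.8]
opening: 0.0081
gripper_force: 30.0
```

>>> step_arm(moves=[[[0,0,-0.4,0,0.4],[0,0,-0.4,0,0.4],[0,0,-0.4,0,0.4],[0,0,-0.4,0,0.4],[0,0,-0.3,0,0.4]]])

```text
clock: 23.45
tool_pos: [0.5534, 0.0665, 0.0918]
orientation: [177.0, -29.2, -176.5]
force: [0.1, -0.7, 0.1]
opening: 0.0076
gripper_force: 30.0
```

```bash
python3 m.py
```

```text
23.45 [0.55338376 0.06647437 0.09180599] [ 176.9889624   -29.24625553 -176.53451371]
cas (array([0.0493, 0.0146, 0.07  ]), 86, np.float64(0.002)) carr (array([ 0.0282, -0.0122,  0.0924]), 178, np.float64(0.0012))
0.07 0.5235 0.5909
0.076 0.5224 0.5903
zmin [0.06609603 0.06769625]
```

>>> step_arm(moves=[[[0.15,0,-0.3,0,0.4],[0,0,-0.3,0,0.4],[0,0,-0.3,0,0.4],[0,0,-0.1,0,0.4],[0,0,0,0,0.4]]])

```text
clock: 24.1
tool_pos: [0.5549, 0.0665, 0.082]
orientation: [177.0, -29.2, -176.5]
force: [0.1, -0.9, 0.2]
opening: 0.008
gripper_force: 30.0
```

Bottom about 2 mm above the floor; touch down gently.

>>> step_arm(moves=[[[0,0,-0.1,0,0.4],[0,0,-0.1,0,0.4],[0,0,0,0,0.4]]])

```text
clock: 24.4
tool_pos: [0.555, 0.0665, 0.0802]
orientation: [177.0, -29.2, -176.5]
force: [0.5, -0.8, -0.4]
opening: 0.008
gripper_force: 30.0
```

>>> step_arm(moves=[[[0,0,-0.1,0,0.4],[0,0,-0.1,0,0.4],[0,0,0,0,0.4]]])

```text
clock: 24.7
tool_pos: [0.5552, 0.0665, 0.0791]
orientation: [177.0, -29.2, -176.5]
force: [-0.2, -0.6, 5.5]
opening: 0.0079
gripper_force: 30.0
```

>>> step_arm(moves=[[[0,0,0,0,1.2],[0,0,0,0,1.6],[0,0,0,0,2.4],[0,0,0,0,3.2],[0,0,0,0,4],[0,0,0,0,4]]])

```text
clock: 25.3
tool_pos: [0.555, 0.0665, 0.0782]
orientation: [177.0, -29.2, -176.5]
force: [-0.2, 0.3, -0.1]
opening: 0.0385
gripper_force: 0.0
```

```bash
python3 m.py
```

```text
25.3 [0.55501006 0.06647462 0.07820906] [ 176.98424226  -29.22751768 -176.53295932]
cas (array([0., 0., 0.]), 0, np.float64(nan)) carr (array([ 0.027 , -0.0362,  0.0916]), 169, np.float64(0.0012))
zmin [0.06642981 0.0676551 ]
  ret = _var(a, axis=axis, dtype=dtype, out=out, ddof=ddof,
  arrmean = um.true_divide(arrmean, div, out=arrmean,
  ret = ret.dtype.type(ret / rcount)
```

>>> step_arm(moves=[[[0.5,0,0.87,0,4],[1,0,1.75,0,4],[1.5,0,2.6,0,4],[2,0,3.5,0,4],[0,1,4.5,0,4],[0,2,4.5,0.15,4],[0,4,2,0.15,2],[0,4,0,0.15,0],[0,4,0,0.15,0],[0,0,0,0.15,0]]])

```text
clock: 26.45
tool_pos: [0.6048, 0.2213, 0.2751]
orientation: [176.9, -29.2, -133.0]
force: [-0.6, -0.8, 0.4]
opening: 0.0135
gripper_force: 0.0
```

Run:
```python
from h import *
o=ctrl.get_obs();print(o['clock'],o['joint_pos'],o['tool_pos'],o['orientation'])
S=np.nanmedian([cloud("side")[2] for _ in range(3)],0); T=np.nanmedian([cloud("top")[2] for _ in range(3)],0)
for n,X in(("side",S),("top",T)):
    m=(X[...,0]>.5)&(X[...,0]<.62)&(abs(X[...,1]-.068)<.02)&(X[...,2]>.07)&(X[...,2]<.13); P=X[m]
    print(n,len(P),np.percentile(P,[1,50,99],axis=0))
    for z in (.075,.085,.095,.105):
        q=P[abs(P[:,2]-z)<.005]
        if len(q): print(z,len(q),q[:,0].min(),q[:,0].max(),np.median(q[:,1]))
X=S; m=(X[...,0]>.535)&(X[...,0]<.585)&(abs(X[...,1]-.09)<.02)&(X[...,2]>.036)&(X[...,2]<.058); print("face y",np.median(X[m][:,1]))
# face & track geometry
X=T
for z0,z1,y0,y1 in((.055,.07,.04,.1),): 
    m=(X[...,0]>.5)&(X[...,0]<.62)&(X[...,1]>y0)&(X[...,1]<y1)&(X[...,2]>z0)&(X[...,2]<z1); print("carr top",X[m].min(0),X[m].max(0))
```

```text
26.45 [  38.20176385   34.67619508   23.06334687    1.33271759 -107.70424952
  -81.88681939] [0.60484998 0.22133661 0.27506487] [ 176.94395888  -29.2011634  -132.96200358]
side 427 [[0.52599526 0.06676554 0.07067799]
 [0.56014878 0.07337996 0.09423594]
 [0.59467292 0.07731006 0.1137284 ]]
0.075 95 0.5257580154180921 0.5962027553988518 0.07246374705948733
0.085 77 0.5261121520009576 0.5961974541674857 0.07345246909101799
0.095 93 0.526040341043467 0.5944526489289162 0.07390932395225713
0.105 98 0.5259034070260641 0.5944414588208463 0.0741057725353908
top 129 [[0.52449419 0.06529206 0.07165351]
 [0.55524717 0.07095908 0.11264367]
 [0.59422889 0.07470385 0.11650655]]
0.075 6 0.5245447507033294 0.593480712114151 0.07327306142264967
0.085 8 0.5253512589463274 0.5546052217004521 0.07325443882739399
0.095 17 0.5246802405954558 0.5923639883926943 0.07404869493428128
0.105 8 0.5241908757631251 0.571722398933431 0.07137096634969484
face y 0.09264353333866149
carr top [0.5168309  0.0541763  0.05521544] [0.60177461 0.09284041 0.06784217]
```

>>> step_arm(moves=[[[-0.5,-0.5,-2,0.13,0],[-0.8,-1,-2,0.13,0],[-0.8,-1,-2,0.13,0],[-0.8,-1,-2,0.13,0],[-0.8,-1,-2,0.13,0],[-0.8,-1,-2,0.12,0],[0,-0.8,-2,0,0],[0,-0.8,-2,0,0],[0,0,-1,0,0],[0,0,0,0,0]]])

```text
clock: 27.75
tool_pos: [0.5601, 0.1441, 0.1048]
orientation: [176.9, -29.3, -89.6]
force: [0.3, 0.2, 0.1]
opening: 0.0003
gripper_force: 0.0
```

```bash
python3 -c "
from h import *
o=ctrl.get_obs();print(o['clock'],o['joint_pos'],o['tool_pos'],o['orientation'])"
```

```text
27.75 [ 45.34934931  27.68968973 -19.5999562   19.4287476  -67.65202786
 -57.19552616] [0.56006789 0.14407367 0.10484916] [176.92585059 -29.27660395 -89.60945514]
```

>>> step_arm(moves=[[[-0.1,0,-2,0.01,0],[0,0,-2,0,0],[0,0,-1.5,0,0],[0,0,-0.8,0,0],[0,-0.8,0,0,0],[0,-0.8,0,0,0],[0,-0.5,0,0,0],[0,-0.4,0,0,0],[0,-0.4,0,0,0],[0,-0.4,0,0,0]]])

```text
clock: 28.75
tool_pos: [0.5592, 0.1122, 0.0428]
orientation: [177.0, -29.2, -88.9]
force: [-1.1, -0.2, -1.1]
opening: 0.0003
gripper_force: 0.0
```

>>> step_arm(moves=[[[0,-0.4,0,0,0],[0.01,-0.4,0,0,0],[0.01,-0.4,0,0,0],[0.01,-0.4,0,0,0],[0.01,-0.4,0,0,0],[0.01,-0.4,0,0,0],[0.01,-0.4,0,0,0]]])

```text
clock: 29.45
tool_pos: [0.5597, 0.0843, 0.0425]
orientation: [177.0, -29.2, -88.9]
force: [0.4, 0.9, -0.3]
opening: 0.0007
gripper_force: 0.7
```

>>> step_arm(moves=[[[0.01,-0.5,0,0,0],[0.01,-0.5,0,0,0],[0.01,-0.5,0,0,0],[0.01,-0.5,0,0,0],[0.01,-0.5,0,0,0],[0.01,-0.5,0,0,0],[0.01,-0.5,0,0,0],[0.01,-0.5,0,0,0]]])

```text
clock: 30.25
tool_pos: [0.5604, 0.044, 0.0425]
orientation: [177.0, -29.2, -88.9]
force: [0.2, 0.8, -0.2]
opening: 0.0004
gripper_force: 0.7
```

Run:
```python
from h import *
o=ctrl.get_obs();print(o['clock'],o['tool_pos'],o['force'])
for n in("side","top"):
    X=cloud(n)[2]; m=(X[...,0]>.5)&(X[...,0]<.62)&(X[...,1]>-.06)&(X[...,1]<.1)&(X[...,2]>.075)&(X[...,2]<.118); P=X[m]
    if len(P): print(n,len(P),np.percentile(P,[5,50,95],axis=0))
    m=(X[...,0]>.515)&(X[...,0]<.605)&(X[...,1]>-.06)&(X[...,1]<.1)&(X[...,2]>.035)&(X[...,2]<.064); P=X[m]
    if len(P): print("car",len(P),np.percentile(P,[2,50,98],axis=0))
```

```text
30.25 [0.5604115  0.04404964 0.04247783] [ 0.18504794  0.75873825 -0.21543227]
side 79 [[0.52670244 0.01300461 0.07749113]
 [0.53178882 0.01928826 0.09243648]
 [0.56772618 0.09633104 0.11760848]]
car 129 [[0.51978164 0.02659035 0.03575237]
 [0.54193425 0.03831859 0.04568804]
 [0.59002388 0.06526461 0.06348749]]
top 185 [[0.52581487 0.00859804 0.08777391]
 [0.55100246 0.01518296 0.11132237]
 [0.59035546 0.09663091 0.11650384]]
car 253 [[ 0.5181616  -0.00242207  0.03847936]
 [ 0.55034524  0.02436454  0.0610891 ]
 [ 0.59873446  0.03570474  0.06388735]]
```

>>> step_arm(moves=[[[0.01,-0.7,0,0,0],[0.01,-0.7,0,0,0],[0.02,-0.7,0,0,0],[0.01,-0.7,0,0,0],[0.02,-0.7,0,0,0],[0.01,-0.7,0,0,0],[0.02,-0.7,0,0,0],[0.01,-0.7,0,0,0],[0.02,-0.7,0,0,0],[0.01,-0.6,0,0,0]]])

```text
clock: 31.35
tool_pos: [0.5618, -0.0252, 0.0425]
orientation: [177.0, -29.2, -88.9]
force: [0.0, 1.4, -0.7]
opening: 0.0006
gripper_force: 0.7
```

>>> step_arm(moves=[[[0.01,-0.6,0,0,0],[0.01,-0.6,0,0,0],[0.02,-0.6,0,0,0],[0.01,-0.6,0,0,0],[0.01,-0.5,0,0,0],[0.01,-0.5,0,0,0],[0.01,-0.5,0,0,0]]])

```text
clock: 32.05
tool_pos: [0.5626, -0.0639, 0.0425]
orientation: [177.0, -29.2, -88.9]
force: [0.2, 1.6, 0.9]
opening: 0.0003
gripper_force: 0.7
```

>>> step_arm(moves=[[[0.01,-0.4,0,0,0],[0.01,-0.4,0,0,0],[0.01,-0.4,0,0,0],[0.01,-0.4,0,0,0],[0.01,-0.4,0,0,0],[0.01,-0.4,0,0,0],[0.01,-0.4,0,0,0],[0.01,-0.3,0,0,0]]])

```text
clock: 32.85
tool_pos: [0.5634, -0.0949, 0.0425]
orientation: [177.0, -29.2, -88.9]
force: [-0.5, 0.6, -0.1]
opening: 0.0003
gripper_force: 0.7
```

>>> step_arm(moves=[[[0,-0.2,0,0,0],[0,-0.2,0,0,0],[0,-0.2,0,0,0],[0,-0.2,0,0,0]]])

```text
clock: 33.25
tool_pos: [0.5635, -0.1026, 0.0425]
orientation: [177.0, -29.2, -88.9]
force: [0.1, 1.3, 1.5]
opening: 0.0006
gripper_force: 0.7
```

>>> step_arm(moves=[[[0,-0.15,0,0,0],[0,-0.15,0,0,0]]])

```text
clock: 33.45
tool_pos: [0.5635, -0.1056, 0.0425]
orientation: [177.0, -29.2, -88.9]
force: [0.1, 0.8, -0.7]
opening: 0.0006
gripper_force: 0.7
```

>>> step_arm(moves=[[[0,-0.15,0,0,0],[0,-0.15,0,0,0]]])

```text
clock: 33.65
tool_pos: [0.5634, -0.1086, 0.0425]
orientation: [177.0, -29.2, -88.9]
force: [0.4, 1.8, 0.1]
opening: 0.0009
gripper_force: 0.7
```

>>> step_arm(moves=[[[0,-0.1,0,0,0],[0,-0.1,0,0,0]]])

```text
clock: 33.85
tool_pos: [0.5634, -0.1106, 0.0425]
orientation: [177.0, -29.2, -88.9]
force: [-0.3, 1.6, -0.5]
opening: 0.0005
gripper_force: 1.0
```

>>> step_arm(moves=[[[0,-0.1,0,0,0],[0,-0.1,0,0,0]]])

```text
clock: 34.05
tool_pos: [0.5634, -0.1123, 0.0424]
orientation: [177.0, -29.2, -88.9]
force: [-3.9, 9.7, 2.7]
opening: 0.0003
gripper_force: 4.6
```

>>> step_arm(moves=[[[0,-0.1,0,0,0],[0,-0.1,0,0,0]]])

```text
clock: 34.25
tool_pos: [0.5642, -0.1129, 0.0424]
orientation: [177.1, -29.1, -88.8]
force: [-6.8, 17.6, 4.4]
opening: 0.0006
gripper_force: 8.7
```

>>> step_arm(moves=[[[0,0.3,0,0,0],[0,1,0,0,0],[0,2,0,0,0],[0,3,0,0,0],[0,4,1,0,0],[0,4,2,0,0],[0,4,3,0,0],[0,4,3,0,0],[0,4,3,0,0],[0,0,0,0,0]]])

```text
clock: 35.25
tool_pos: [0.5658, 0.1547, 0.1663]
orientation: [177.4, -29.0, -88.8]
force: [0.2, 0.1, -0.7]
opening: 0.0008
gripper_force: 0.0
```

Run:
```python
from h import *
o=ctrl.get_obs();print(o['clock'],o['tool_pos'],o['force'])
L=[cloud("side") for _ in range(4)]; X=np.nanmedian([c[2] for c in L],0); p=L[0][0]
m=(X[...,0]>.53)&(X[...,0]<.6)&(X[...,1]>-.16)&(X[...,1]<-.08)&(X[...,2]>.036)&(X[...,2]<.058); P=X[m]
if len(P):
    print(len(P),np.percentile(P,[2,50,98],axis=0)); A=np.c_[P[:,0]-.565,np.ones(len(P))]; print(np.linalg.lstsq(A,P[:,1],rcond=None)[0])
m=(X[...,0]>.52)&(X[...,0]<.61)&(X[...,1]>-.17)&(X[...,1]<-.1)&(X[...,2]>.07)&(X[...,2]<.118); P=X[m]; print(np.percentile(P,[2,50,98],axis=0))
# arm front edge / track end
for n,Y in(("side",X),("top",cloud("top")[2])):
    m=(abs(Y[...,0]-.56)<.03)&(Y[...,2]>.19)&(Y[...,2]<.25)&(Y[...,1]<-.05)&(Y[...,1]>-.3); print(n,"arm y max",np.percentile(Y[m][:,1],[90,99,100]))
    m=(abs(Y[...,0]-.505)<.01)&(Y[...,2]>.022)&(Y[...,2]<.034)&(Y[...,1]>.1); print("track rear",np.percentile(Y[m][:,1],[95,99,100]) if m.sum() else None)
cv2.imwrite("pics/end.png",cv2.resize(p[80:230,190:320],None,fx=4,fy=4,interpolation=cv2.INTER_CUBIC))
```

```text
35.25 [0.56581511 0.15470528 0.16630374] [ 0.21443894  0.06340208 -0.6683205 ]
79 [[ 0.53223383 -0.12139267  0.03674254]
 [ 0.54806077 -0.11873362  0.04658422]
 [ 0.56559737 -0.11633781  0.05768819]]
[ 0.02192791 -0.11835457]
[[ 0.52990319 -0.14146697  0.07057429]
 [ 0.54476127 -0.13913262  0.07204596]
 [ 0.56304025 -0.13353258  0.07457601]]Traceback (most recent call last):
  File "<stdin>", line 10, in <module>
    return _quantile_unchecked(
        a, q, axis, out, overwrite_input, method, keepdims, weights)
    return _ureduce(a,
                    func=_quantile_ureduce_func,
    ...<5 lines>...
                    overwrite_input=overwrite_input,
                    method=method)
    r = func(a, **kwargs)
    result = _quantile(arr,
                       quantiles=q,
    ...<2 lines>...
                       out=out,
                       weights=wgt)
    slices_having_nans = np.isnan(arr[-1, ...])
                                  ~~~^^^^^^^^^
IndexError: index -1 is out of bounds for axis 0 with size 0
```

Run:
```python
from h import *
i=cam("top");K=np.array(i["camera_matrix"]);M=R.from_euler('xyz',i["orientation"],degrees=True).as_matrix();e=np.array(i["eye"])
def hit(u,v,z):
    r=M@np.array([(u-K[0,2])/K[0,0],(v-K[1,2])/K[1,1],1]); return (e+r*(z-e[2])/r[2]).round(4)
im=cv2.imread("pics/top0.png",0).astype(int)
for v in(150,187): print(v,im[v,268:280],hit(273,v,.0285))
print("face@start",hit(301.5,166,.064))
p,d,X=cloud("top"); g=cv2.cvtColor(p,cv2.COLOR_BGR2GRAY).astype(int)
for v in (150,156,162,168,174): print("row",v,g[v,360:392], X[v,384:388,2].round(3))
T0=np.load("top0.npy"); print("arm edge",[(round(T0[v,u,1],4),round(T0[v,u,2],3)) for v in (150,) for u in range(384,394)])
q=viewer.snapshot("side")[0]; cv2.imwrite("pics/end.png",cv2.resize(q[80:230,190:320],None,fx=4,fy=4,interpolation=cv2.INTER_CUBIC))
```

```text
150 [158 155 156 155 137 116 142 141 142 143 142 141] [0.6078 0.1678 0.0285]
187 [154 156 157 157 141 127 143 144 143 142 143 142] [0.5036 0.1662 0.0285]
face@start [0.5567 0.0911 0.064 ]
row 150 [164 164 165 164 161 159 159 158 159 160 160 160 160 160 161 160 160 160
 151 140 129 124 100 100  99  74  57  98 100 101 104 108] [0.029 0.032 0.179 0.194]
row 156 [ 72  72  72  71  72  72  72  71  71  71  72  72  71  72  79  86  89  90
  95 128 142  95  95  92  56  47  56  83  98 102 105 107] [0.17  0.178 0.182 0.196]
row 162 [ 72  72  70  72  71  70  70  70  72  71  71  71  71  72  75  81  88  89
  90  96  95  95  95  95  95  73  51  78  96 101 102 108] [0.056 0.062 0.173 0.191]
row 168 [ 72  72  72  71  72  71  71  71  73  72  71  72  72  71  73  81  82  89
  91 102 151 140  93  94  95  93  86  89  94  97  99 101] [0.06  0.063 0.05  0.062]
row 174 [ 69  71  71  71  70  71  70  71  70  70  71  70  71  72  72  76  82  89
  89 100 149 146 140 114 115 114  99  90  84  65  59  60] [0.062 0.063 0.061 0.058]
arm edge [(np.float64(-0.1422), np.float64(0.029)), (np.float64(-0.1448), np.float64(0.03)), (np.float64(-0.1064), np.float64(0.177)), (np.float64(-0.1031), np.float64(0.198)), (np.float64(-0.1031), np.float64(0.206)), (np.float64(-0.1025), np.float64(0.216)), (np.float64(-0.1036), np.float64(0.221)), (np.float64(-0.1033), np.float64(0.23)), (np.float64(-0.1035), np.float64(0.237)), (np.float64(-0.1057), np.float64(0.238))]
```

View pics/end.png

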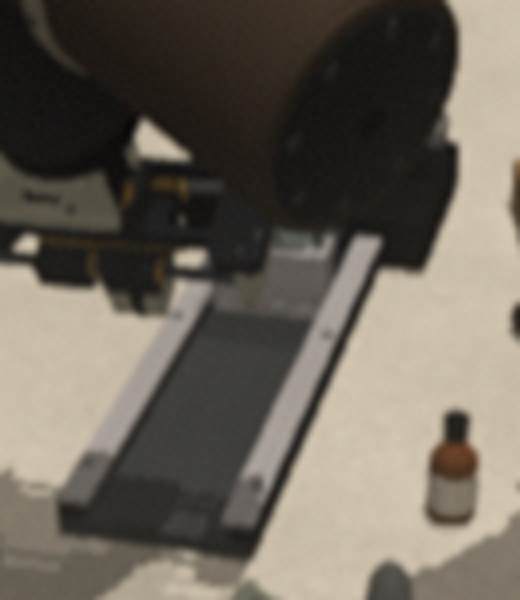

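```bash
python3 -c "
from h import *
print(close_job())"
```

```text
the job is handed in; nothing more can be done
None
```

I handed the job in: the cassette stands released in the carriage's pocket. By the camera measurement the carriage is home, about 120 mm along the track, with the arm backed clear; `close_job()` returned no verdict.

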